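# Reset the sliding stop of a parts cradle to its keeper notch

### The job

Open up the parts cradle: pinch the sliding stop's release lever against its grip bar, keep it squeezed while you slide the stop in one go past the middle notch without letting the pawl drop in there, and lock the stop in the notch under the ribbed keeper. The exact spot of that notch has to be felt, so nudge the stop on gently until the pawl clicks home, never forcing the pawl (30 N on it is too much). Then let go of everything, and leave the loose parts on the bench alone.

Things in the scene. Friction and masses are not known exactly. Their poses are not given: they have to be found in the camera images.
- cradle: Fixed aluminium service cradle: plate 110 x 340 x 12 mm on the bench with a steel rail on top. Origin: centre of its underside; y is the slide direction, from the fixed upright jaw (y = -160 mm) towards the keeper; z up.
- lip (a point): Middle of the top of the grey sheet cover lip, 28 x 250 mm, top 41 mm above the bench, along the cradle's +x edge. It hides the notch strip: notches 9 mm wide, 5.5 mm deep, smooth strip between. Two small studs on it, at cradle y = -45 and -5 mm, stand over the home and the middle notch.
- keeper: Ribbed aluminium block 30 x 36 x 12 mm clamped on the cover lip to mark the last notch; its place along the lip differs from run to run. Origin: centre of its underside (top of the lip); axes as the cradle's. The notch lies hidden below, anywhere within 13 mm either way along y of this origin. No other notch is within 40 mm of it.
- stop (a joint): Travel of the sliding stop along the cradle's +y (m): 0 in the home notch at the start, 0.040 with the pawl over the middle notch, 0.093 to 0.137 in the keeper's notch, 0.165 at the end of travel. Slides with 1 to 3 N squeezed, 5 to 9 N with the pawl riding on the strip; 1.5 mm play each way in a notch. Dark block 52 x 60 mm, top 39 mm above the bench, jaw plate 47 mm high at its -y end.
- lever (a joint): Angle of the release lever (rad) hinged on the stop: 0 = let go, pawl fully down in a notch; 0.28 = fully squeezed, pawl 9 mm up. From about 0.17 the pawl clears the strip; let go between notches it rides there at 0.16 to 0.20. Sprung: about 3 N at the bar at rest, 5.5 N fully squeezed.
- grip_bar (a point): Centre of the fixed grip bar of the stop: a steel bar 12 mm in diameter, 50 mm long along the cradle's x, 90 mm above the bench, held on a narrow post below it. Moves with the stop. Pushing it towards +y slides the stop without working the lever.
- lever_bar (a point): Centre of the lever's bar: same size, height and direction as the grip bar, 36 mm from it on its +y side when let go (48 mm over both). Squeezing moves it up to 19 mm towards the grip bar (about 29 mm over both). Clear space of 45 mm in y outside both bars, down to 50 mm above the bench.
- pawl: The lever's steel pawl tooth, 6 mm wide in y, 10 mm high, under the cover lip. Origin: tooth centre, 63 mm along the cradle's +y from the grip bar with the lever let go. When down in a notch the walls block it both ways along the slide; squeezing the lever lifts it out.
- selector_key: Loose red plastic selector key, 55 x 22 x 12 mm, on the bench beyond the cradle: leave alone. Origin: underside centre.
- coin_elbow: Loose brass coin chute elbow, about 60 x 60 x 30 mm, beyond the cradle: leave alone. Origin: on its underside at the bend.
- ribbed_knob: Loose ribbed aluminium knob, 36 mm across, 20 mm high, beyond the cradle: leave alone. Origin: underside centre.

How it is judged:
By the outcome, as a careful person would: the job done as asked, in the order asked, and still so for the second after the job is handed in, with the robot touching nothing.
It also fails if it takes over 51 s, if anything falls off the work surface, if the arm or the gripper's body presses on something with over 40 N, if the wrist force passes 120 N, or if a joint passes its speed limit or range.

### The arm

A 7-joint arm with a two-finger parallel gripper is mounted at the origin on the work surface. World frame = base frame: x ahead of the robot, y to its left, z up, the work surface at z = 0. Lengths are in m, angles in rad, forces in N, time in s.
With the tool pointing down it reaches from about 0.4 to 0.85 m from the base axis. Payload 10.4 kg.
Tool frame: the origin (TCP) lies at the very end of the fingers, on their centre line; the grasp point (between the pads) lies 19 mm behind it (manip.pinch_z is the distance from the TCP to the grasp point, in m); z points along the fingers, y is the line along which they close (so a half turn about z gives the same grasp; the last joint's range is limited). The gripper opens to 85 mm and grips with 20 to 120 N. Pads are 22 mm wide; open, the fingers measure 114 mm over their backs; the gripper's body (76 mm by 85 mm) begins 54 mm behind the grasp point. The pads swing forward as they close: fully open they stand 13 mm farther back than shut.
Start: joints at [-1.353, 0.332, -0.065, 1.46, 0.022, 1.35, -0.088], TCP at [0.149, 0.607, 0.231] pointing down, gripper open.
Joint ranges: [-2.6, 2.6], [-0.5, 2.12], [-1.47, 1.34], [0.16, 2.42], [-1.27, 4.41], [0.06, 2.06], [-2.6, 2.6]. Speed limits (rad/s): [2.22, 2.22, 2.79, 2.79, 3.14, 3.14, 3.14].

### API

Orientations are given as a unit quaternion [x, y, z, w].
In Python, from workcell import manip gives the robot as it stands. The module is installed in compiled form; this text tells all that it offers.
- The arm moves only by the shell command python3 -m creep 'ROWS' [OPENING] [FORCE]. ROWS is a JSON object of lists of equal length, an entry for each row: "slide": the shift along the tool's x, y, z in m, a list of three; "twist": the turn about the tool's z in degrees. A call has 1 to 8 rows; each row shifts and turns the commanded pose from where the row before left it, along the tool's axes as they then stand; what a row does not reach is not made up. A row lasts 1/8 s, in which the tool goes at most 62.5 mm and 10.7 degrees, less where a joint would pass 70% of its speed; a pose out of reach is approached as far as the arm can. A call with a gripper value outside its range is refused whole. OPENING is the opening in per cent of the stroke, from 0 (shut) to 100 (fully open), set as the call begins (- or left out, the last holds). The fingers move at their own pace and stop on an object; FORCE is the grip in N (left out, the last holds). Time passes only in rows, so rows that do not move let the fingers close. It gives the time, the measured TCP pose, the force, the opening and the grip force at its end, in the units of the state.
- manip.get_obs(): the state, without advancing time (a new reading comes with each control period).
- manip.camera(name): name is "scene" or "top" or "wrist"; returns (picture, depth): 420x560x3 uint8, blue, green, red; 420x560 float32, m along the optical axis (not along the pixel's ray), 0 where there is no reading.
- manip.camera_params(name): a dict with "intrinsics" (3x3 intrinsics, pixels), "R" (3x3) and "t" (3): a world point X has camera coordinates R X + t. Camera axes: x right, y down, z forward; pixel columns grow to the right and rows downward; lengths in m; the calibration is good to about 2 mm. A picture is of the moment at which its call begins: read the wrist's pose just before it. camera_params takes no time and is no camera call; for the wrist camera it gives the pose at the moment of the call.
- manip.hand_in(): hands the job in; it is judged then, once.
The state is a dict: "clock": time; "joint_pos": joint angles; "joint_velocities": joint speeds; "tau": joint torques, N m; "position": TCP position; "ee_rot": TCP orientation; "ft_force": force on the tool from outside, world axes, zero at the start; "torque": the same for the moment, N m; "grip_width": opening from 0.0 (shut) to 1.0 (fully open); "grasp_force": force on a finger pad.
Only numpy, scipy, OpenCV 4.12 (cv2) and the standard library are available. Lean on these libraries where they do the work, as an engineer would, in place of code of your own. Each camera call takes 0.05 s, during which the arm holds its last target. There are 200 camera calls.

## Working session

There is one attempt and no reset: what is moved stays moved. The work goes in short steps, Python scripts to look and compute and a shell command to move; the robot and the scene stay as the last step left them, time stands still between calls to the robot, and variables do not carry over. Pictures are saved under pics/ and viewed, at most 10 in all, crops included, and the job is handed in when it is done.

```bash
mkdir -p pics
python3 - <<'E'
from workcell import manip
import cv2, numpy as np
o=manip.get_obs(); print({k:np.round(v,3).tolist() for k,v in o.items()})
for n in ("scene","top"):
    p,d=manip.camera(n); cv2.imwrite(f"pics/{n}0.png",p); np.savez(f"{n}0.npz",p=p,d=d,**manip.camera_params(n))
    c=manip.camera_params(n); print(n,np.round(c["intrinsics"],1).tolist(),np.round(c["R"],3).tolist(),np.round(c["t"],3).tolist())
E
```

```text
{'clock': 0.0, 'joint_pos': [-1.353, 0.333, -0.065, 1.461, 0.022, 1.35, -0.089], 'joint_velocities': [-0.0, 0.0, 0.004, -0.001, 0.001, -0.0, 0.0], 'tau': [-0.0, -62.543, 0.049, -39.161, 0.016, 0.01, -0.0], 'position': [0.149, 0.607, 0.231], 'ee_rot': [0.12, 0.993, -0.001, -0.0], 'ft_force': [0.487, -1.212, -0.584], 'torque': [0.002, 0.028, -0.031], 'grasp_force': 0.0, 'grip_width': 0.999}
scene [[518.1, 0.0, 273.9], [0.0, 518.1, 208.9], [0.0, 0.0, 1.0]] [[0.58, 0.814, -0.019], [0.487, -0.366, -0.793], [-0.653, 0.45, -0.609]] [-0.39, -0.215, 1.253]
top [[449.9, 0.0, 282.7], [0.0, 449.9, 203.7], [0.0, 0.0, 1.0]] [[-0.022, -1.0, 0.008], [-0.997, 0.021, -0.077], [0.076, -0.01, -0.997]] [0.048, 0.631, 0.724]
```

View pics/top0.png

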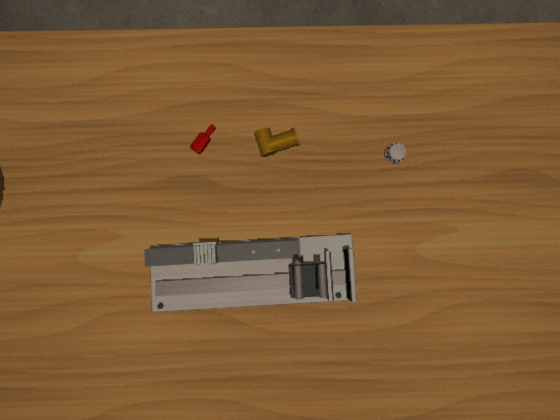

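View pics/scene0.png

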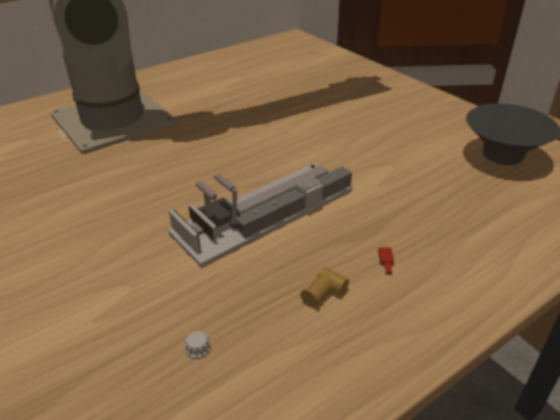

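The top view shows the cradle roughly along world +y. The jaw is at pixel (350,270), the bars at about (298,280) and (322,280), the studs at about (253,251) and (278,250), and the keeper at about (205,253). Next I measure these with depth.

```bash
cat > h.py <<'E'
import numpy as np, cv2
def cloud(d,K,R,t):
    v,u=np.mgrid[:d.shape[0],:d.shape[1]]
    c=np.stack([(u-K[0,2])/K[0,0]*d,(v-K[1,2])/K[1,1]*d,d],-1)
    return (c-t)@R
def ray(uv,z,K,R,t):
    r=R.T@np.linalg.inv(K)@np.array([uv[0],uv[1],1.]); o=-R.T@t
    return o+r*(z-o[2])/r[2]
E
python3 - <<'E'
import numpy as np,cv2
from h import *
f=np.load("top0.npz"); K,R,t=f["intrinsics"],f["R"],f["t"]; W=cloud(f["d"],K,R,t); Z=W[...,2]
roi=np.zeros(Z.shape,bool); roi[225:320,135:365]=1
print("bench z",np.median(Z[330:350,150:350]))
m=(roi&(Z>0.006)&(Z<.2)).astype(np.uint8)
c=max(cv2.findContours(m,0,2)[0],key=cv2.contourArea); print("plate rect px",cv2.minAreaRect(c))
for a,b in((.006,.018),(.034,.045),(.047,.06),(.08,.11)):
    q=roi&(Z>a)&(Z<b); n,l,s,ce=cv2.connectedComponentsWithStats(q.astype(np.uint8))
    for i in range(1,n):
        if s[i,4]>25:
            P=W[l==i]; print((a,b),s[i].tolist(),"mean",P.mean(0).round(4),"min",P.min(0).round(3),"max",P.max(0).round(3))
cv2.imwrite("pics/topc.png",cv2.resize(f["p"][228:318,140:365],None,fx=3.5,fy=3.5,interpolation=cv2.INTER_CUBIC))
E
```

```text
bench z 0.0003906022525988762
plate rect px ((249.63140869140625, 273.16094970703125), (67.81571960449219, 209.37899780273438), 86.67259216308594)
(0.006, 0.018) [216, 234, 137, 37, 1569] mean [ 0.5585 -0.017   0.0127] min [ 0.52  -0.08   0.007] max [0.58  0.148 0.017]
(0.006, 0.018) [150, 243, 43, 6, 127] mean [0.5672 0.223  0.0125] min [0.563 0.187 0.009] max [0.571 0.258 0.015]
(0.006, 0.018) [150, 259, 178, 53, 4453] mean [0.4987 0.1379 0.0126] min [ 0.459 -0.036  0.007] max [0.541 0.259 0.018]
(0.006, 0.018) [332, 285, 16, 16, 210] mean [ 0.4827 -0.0561  0.0128] min [ 0.47  -0.069  0.009] max [ 0.495 -0.044  0.018]
(0.034, 0.045) [216, 240, 85, 22, 1437] mean [0.556  0.0767 0.0416] min [0.54  0.009 0.034] max [0.572 0.144 0.045]
(0.034, 0.045) [144, 246, 50, 20, 859] mean [0.5508 0.2199 0.0417] min [0.536 0.18  0.035] max [0.566 0.26  0.045]
(0.034, 0.045) [345, 250, 2, 25, 26] mean [ 0.5345 -0.0644  0.0396] min [ 0.515 -0.065  0.035] max [ 0.554 -0.063  0.045]
(0.034, 0.045) [289, 265, 6, 33, 150] mean [0.5058 0.0237 0.0393] min [0.48  0.02  0.035] max [0.532 0.027 0.045]
(0.034, 0.045) [301, 264, 18, 33, 519] mean [ 0.5072 -0.0056  0.0394] min [ 0.481 -0.019  0.035] max [0.533 0.008 0.044]
(0.047, 0.06) [193, 242, 24, 22, 482] mean [0.5549 0.1606 0.0516] min [0.538 0.143 0.047] max [0.572 0.18  0.057]
(0.047, 0.06) [346, 248, 11, 54, 379] mean [ 0.5154 -0.0703  0.0515] min [ 0.473 -0.078  0.047] max [ 0.557 -0.064  0.056]
(0.047, 0.06) [325, 251, 8, 51, 126] mean [ 0.5135 -0.0355  0.0483] min [ 0.474 -0.04   0.047] max [ 0.553 -0.031  0.051]
(0.08, 0.11) [317, 263, 10, 35, 273] mean [ 0.5114 -0.0201  0.0952] min [ 0.487 -0.027  0.085] max [ 0.537 -0.014  0.099]
(0.08, 0.11) [293, 265, 10, 34, 273] mean [0.5106 0.0157 0.0952] min [0.486 0.009 0.089] max [0.535 0.022 0.099]
```

View pics/topc.png

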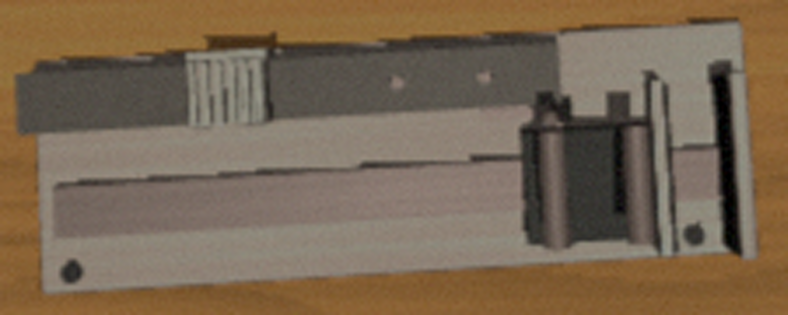

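The crop shows the studs at full-image (253.4,251.7) and (278.3,250.0), and the keeper centre at (205.1,253.1). The bars are 36 mm apart with tops at about 95 mm, which agrees with the sizes given. Next I work out the cradle frame and the first move.

```bash
cat >> h.py <<'E'
def go(target,ax):
    """tool-frame slide (mm) and twist (deg) to bring TCP to target, tool y along ax (mod 180)"""
    from workcell import manip
    from scipy.spatial.transform import Rotation as Ro
    o=manip.get_obs(); M=Ro.from_quat(o["ee_rot"]).as_matrix()
    s=M.T@(np.array(target)-o["position"]); a=M.T@np.append(ax,0)
    tw=np.degrees(np.arctan2(-a[0],a[1])); tw=(tw+90)%180-90
    print("pos",o["position"].round(4),"slide mm",(s*1e3).round(1),"twist",tw.round(1),"F",o["ft_force"].round(1),"t",o["clock"])
E
python3 - <<'E'
import numpy as np
from h import *
f=np.load("top0.npz"); C=[f[k] for k in("intrinsics","R","t")]
hs,ms=ray((278.3,250),.043,*C),ray((253.4,251.7),.043,*C); k=ray((205.1,253.1),.053,*C)
print(hs,ms,np.linalg.norm(hs-ms),k)
W=cloud(f["d"],*C);Z=W[...,2]; m=np.zeros(Z.shape,bool); m[238:268,144:301]=1; P=W[m&(Z>.038)&(Z<.0445)][:,:2]
r=cv2.minAreaRect((P*1000).astype(np.float32)); print("lip rect",r)
b=[W[263:300,c:c+10][(Z[263:300,c:c+10]>.085)] for c in (317,293)]
ax=np.array([-.037,1]);ax/=np.linalg.norm(ax)
for p in b: print(p.mean(0), "along",p.mean(0)[:2]@ax)
for p in (hs,ms,k): print("along",p[:2]@ax, "across",p[:2]@[ax[1],-ax[0]])
g=b[0].mean(0)[:2]; c=g+ax*.0085; print(c); go([c[0],c[1],.16],ax)
E
```

```text
[0.5562277  0.04358297 0.043     ] [0.55438688 0.08360021 0.043     ] 0.04005955687089941 [0.5541402  0.15939136 0.053     ]
lip rect ((549.5614013671875, 134.30368041992188), (43.365360260009766, 250.5977325439453), 0.2964974641799927)
[ 0.51221323 -0.01917083  0.10496643] along -0.03809665434764391
[0.51140096 0.01588389 0.09994644] along -0.0030358661658348354
along 0.022986818695992665 across 0.557458823322931
along 0.06304475845258063 across 0.5570988800629675
along 0.13879320445451926 across 0.5596547274319995
[ 0.51189894 -0.01067665]
pos [0.149  0.6067 0.2306] slide mm [-499.7 -512.9   71.3] twist -15.9 F [ 0.5 -0.9  1.2] t 0.1
```

```bash
python3 -m creep '{"slide":[[-0.042,-0.043,0],[-0.042,-0.043,0],[-0.042,-0.043,0],[-0.042,-0.043,0],[-0.042,-0.043,0],[-0.042,-0.043,0],[-0.042,-0.043,0],[-0.042,-0.043,0]],"twist":[0,0,0,0,0,0,0,0]}' 100 20 && python3 -m creep '{"slide":[[-0.042,-0.043,0],[-0.042,-0.043,0],[-0.042,-0.043,0],[-0.038,-0.040,0.03],[0,0,0],[0,0,0],[0,0,0]],"twist":[0,0,0,0,-8,-8,0]}'
python3 - <<'E'
from h import *
from workcell import manip
ax=np.array([-.037,.9993]); go([.5119,-.0107,.16],ax)
c=manip.camera_params("wrist"); p,d=manip.camera("wrist"); np.savez("w1.npz",p=p,d=d,**c); cv2.imwrite("pics/w1.png",p)
E
```

```text
clock: 1.1
position: [0.3939, 0.1909, 0.2313]
ee_rot: [0.12, 0.993, 0.0, -0.0]
ft_force: [0.8, 1.9, 0.2]
grip_width: 0.998
grasp_force: 0.0
clock: 1.98
position: [0.512, -0.0103, 0.2011]
ee_rot: [-0.019, 1.0, -0.0, -0.0]
ft_force: [0.1, -0.3, -0.1]
grip_width: 0.994
grasp_force: 0.0
pos [ 0.512  -0.0103  0.2011] slide mm [ 0.  -0.4 41.1] twist 0.0 F [ 0.1 -0.3 -0.1] t 1.975
```

View pics/w1.png

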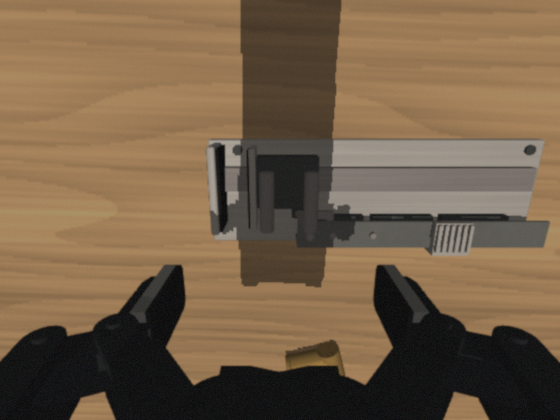

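The wrist view shows the grip bar at about (266,202), the lever bar at about (311,202), the middle stud at about (373,236) and the keeper at about (453,238). I cross-check these with depth and rays.

Run:
```python
from h import *
f=np.load("w1.npz"); C=[f[k] for k in("intrinsics","R","t")]; W=cloud(f["d"],*C); Z=W[...,2]
ax=np.array([-.037,.9993]); n=np.array([.9993,.037])
q=((Z>.085)&(Z<.105)).astype(np.uint8); q[260:]=0
nn,l,s,_=cv2.connectedComponentsWithStats(q)
for i in range(1,nn):
    if s[i,4]>40:
        P=W[l==i]; a=P[:,:2]@ax; print(s[i].tolist(),P.mean(0).round(4),"along",a.min().round(4),a.max().round(4),"across",(P[:,:2]@n).min().round(4),(P[:,:2]@n).max().round(4))
q=(Z>.049)&(Z<.057); q[:,:400]=0;q[:200]=0; q[265:]=0; P=W[q]; a=P[:,:2]@ax; print("keeper along",a.min(),a.max(),len(a))
ms=ray((373,236),.043,*C); print("mid stud along",ms[:2]@ax,ms)
q=((Z>.03)&(Z<.046)).astype(np.uint8);q[:210]=0;q[252:]=0;print("lip px",cv2.minAreaRect(cv2.findNonZero(q)))
```

```text
[258, 172, 16, 62, 912] [ 0.5094 -0.0211  0.0943] along -0.0463 -0.0343 across 0.4843 0.5347
[303, 172, 16, 70, 968] [0.51   0.0143 0.0942] along -0.0102 0.0019 across 0.4842 0.5426
keeper along 0.12126073806740147 0.1574636589855863 1041
mid stud along 0.06425577285477 [0.55517667 0.08485671 0.043     ]
lip px ((385.03302001953125, 231.6779327392578), (327.2451477050781, 36.04447937011719), 1.7623909711837769)
```

```bash
python3 -m creep '{"slide":[[0.0015,-0.0033,0.03],[0,0,0.035],[0,0,0.035],[0,0,0.022],[0,0,0.010],[0,0,0]],"twist":[0,0,0,0,0,0]}' 100 20
python3 - <<'E'
from h import *
from workcell import manip
go([.5098+.0012,-.0325,.069],np.array([-.037,.9993]))
c=manip.camera_params("wrist"); p,d=manip.camera("wrist"); np.savez("w2.npz",p=p,d=d,**c); cv2.imwrite("pics/w2.png",p)
E
```

```text
clock: 2.78
position: [0.5106, -0.0135, 0.0694]
ee_rot: [-0.019, 1.0, -0.0, -0.0]
ft_force: [0.3, -0.1, 0.1]
grip_width: 1.001
grasp_force: 0.0
pos [ 0.5106 -0.0135  0.0694] slide mm [  0.4 -19.    0.4] twist 0.0 F [ 0.3 -0.1  0.1] t 2.775
```

View pics/w2.png

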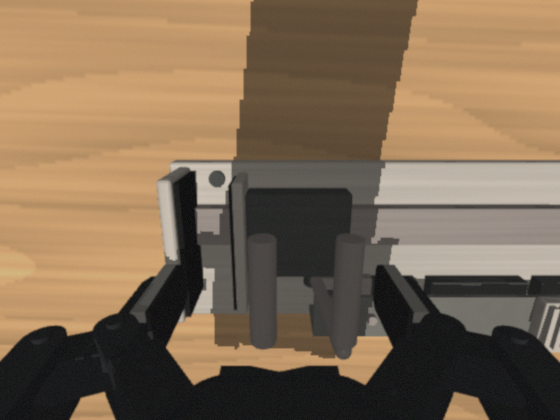

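The view shows both bars (grip at 262, lever at 347) between the open pads, with the lever-side pad nearest, as planned. Now the squeeze.

```bash
python3 -m creep '{"slide":[[0,0,0],[0,0,0],[0,0,0],[0,0,0]],"twist":[0,0,0,0]}' 45 20; python3 -m creep '{"slide":[[0,0,0],[0,0,0],[0,0,0],[0,0,0]],"twist":[0,0,0,0]}' 20 20
```

```text
clock: 3.32
position: [0.5115, -0.0127, 0.0702]
ee_rot: [-0.02, 1.0, 0.001, 0.001]
ft_force: [1.2, 2.8, 2.2]
grip_width: 0.451
grasp_force: 2.0
clock: 3.82
position: [0.5115, -0.014, 0.0703]
ee_rot: [-0.019, 1.0, -0.0, 0.001]
ft_force: [-1.2, 2.1, 8.5]
grip_width: 0.322
grasp_force: 20.3
```

```bash
python3 -m creep '{"slide":[[0,0.008,0],[0,0.013,0],[0,0.013,0],[0,0.013,0],[0,0.013,0],[0,0.013,0],[0,0.012,0],[0,0.008,0]],"twist":[0,0,0,0,0,0,0,0]}' 20 25; python3 -m creep '{"slide":[[0,0,0],[0,0,0]],"twist":[0,0]}'
python3 - <<'E'
from h import *
from workcell import manip
go([.51,.08,.07],np.array([-.037,.9993]))
c=manip.camera_params("top"); p,d=manip.camera("top"); np.savez("t2.npz",p=p,d=d,**c)
c=manip.camera_params("wrist"); p,d=manip.camera("wrist"); np.savez("w3.npz",p=p,d=d,**c); cv2.imwrite("pics/w3.png",p)
E
```

```text
clock: 4.82
position: [0.5081, 0.079, 0.0703]
ee_rot: [-0.019, 1.0, -0.0, 0.001]
ft_force: [-0.4, -1.9, 6.8]
grip_width: 0.322
grasp_force: 24.3
clock: 5.08
position: [0.5081, 0.0792, 0.0703]
ee_rot: [-0.019, 1.0, 0.0, 0.001]
ft_force: [-0.5, 1.6, 7.1]
grip_width: 0.32
grasp_force: 24.2
pos [0.5081 0.0792 0.0703] slide mm [-1.9  0.7  0.4] twist 0.1 F [-0.5  1.6  7.1] t 5.075
```

View pics/w3.png

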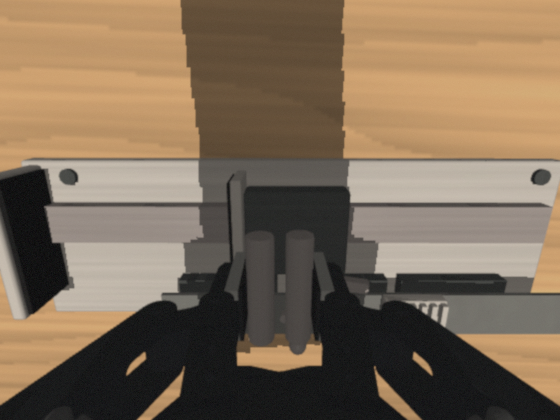

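The view shows both bars together between the pads (260 and 299), so the lever is fully squeezed. The stop has moved about 92 mm, past both studs and short of the keeper. Now I release it onto the smooth strip and bring the rear finger close behind the grip bar.

```bash
python3 -m creep '{"slide":[[0,0,0],[0,0,0],[0,0,0],[0,0,0]],"twist":[0,0,0,0]}' 70 20; python3 -m creep '{"slide":[[0,0.005,0],[0,0.005,0],[0,0.002,0],[0,0,0]],"twist":[0,0,0,0]}'
python3 - <<'E'
from h import *
from workcell import manip
o=manip.get_obs(); print(o["ft_force"],o["position"],o["grip_width"])
f=dict(manip.camera_params("wrist")); p,d=manip.camera("wrist"); cv2.imwrite("pics/w4.png",p)
W=cloud(d,f["intrinsics"],f["R"],f["t"]); Z=W[...,2]; ax=np.array([-.037,.9993])
q=((Z>.085)&(Z<.1)).astype(np.uint8); q[320:]=0; nn,l,s,_=cv2.connectedComponentsWithStats(q)
for i in range(1,nn):
    if s[i,4]>60: a=W[l==i][:,:2]@ax; print(s[i].tolist(),a.min().round(4),a.max().round(4),np.median(a).round(4))
E
```

```text
clock: 5.68
position: [0.5071, 0.0792, 0.0693]
ee_rot: [-0.019, 1.0, -0.0, -0.0]
ft_force: [-0.8, 0.7, 0.6]
grip_width: 0.7
grasp_force: 0.0
clock: 6.18
position: [0.5067, 0.0915, 0.0694]
ee_rot: [-0.019, 1.0, 0.0, -0.0]
ft_force: [0.1, 0.1, 0.0]
grip_width: 0.7
grasp_force: 0.0
[0.05551407 0.06007216 0.00729143] [0.50671792 0.09148175 0.06941707] 0.7004357327638684
[168, 234, 70, 86, 3155] 0.0284 0.0543 0.0474
[267, 234, 29, 86, 2372] 0.0671 0.079 0.0731
[345, 263, 45, 57, 883] 0.1016 0.1159 0.1031
```

View pics/w4.png

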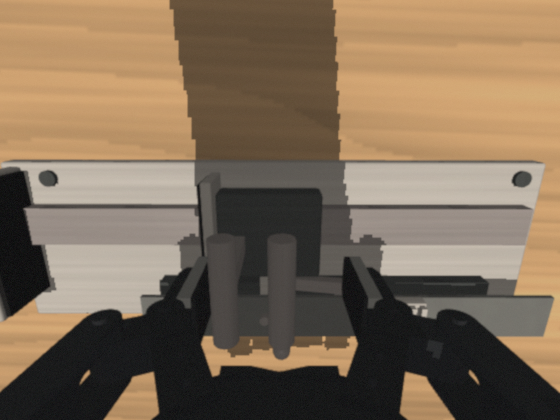

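The lever bar is 25 mm from the grip bar, so the pawl rides on the strip at about 0.165 rad, with stop travel about 0.089. The rear pad (x≈200) is just behind the grip bar (224). I begin the gentle push.

```bash
python3 -m creep '{"slide":[[0,0.001,0],[0,0.001,0],[0,0.001,0],[0,0.001,0]],"twist":[0,0,0,0]}'; python3 -m creep '{"slide":[[0,0.001,0],[0,0.001,0],[0,0.001,0],[0,0.001,0]],"twist":[0,0,0,0]}'
```

```text
clock: 6.72
position: [0.5067, 0.0939, 0.0694]
ee_rot: [-0.019, 1.0, -0.001, -0.0]
ft_force: [0.1, -5.8, 1.3]
grip_width: 0.702
grasp_force: 3.1
clock: 7.22
position: [0.5065, 0.0979, 0.0694]
ee_rot: [-0.019, 1.0, -0.001, -0.0]
ft_force: [0.3, -6.5, 0.2]
grip_width: 0.702
grasp_force: 3.0
```

```bash
python3 -m creep '{"slide":[[0,0.001,0],[0,0.001,0],[0,0.001,0],[0,0.001,0],[0,0.001,0]],"twist":[0,0,0,0,0]}'
```

```text
clock: 7.85
position: [0.5063, 0.1029, 0.0694]
ee_rot: [-0.019, 1.0, -0.001, -0.0]
ft_force: [0.6, -5.9, 0.8]
grip_width: 0.7
grasp_force: 3.1
```

```bash
python3 -m creep '{"slide":[[0,0.001,0],[0,0.001,0],[0,0.001,0]],"twist":[0,0,0]}'
```

```text
clock: 8.22
position: [0.5062, 0.1059, 0.0694]
ee_rot: [-0.019, 1.0, -0.001, -0.0]
ft_force: [0.5, -6.4, 0.7]
grip_width: 0.699
grasp_force: 3.1
```

```bash
python3 -m creep '{"slide":[[0,0.001,0],[0,0.001,0],[0,0.001,0],[0,0.001,0]],"twist":[0,0,0,0]}'
```

```text
clock: 8.72
position: [0.5061, 0.1099, 0.0694]
ee_rot: [-0.019, 1.0, -0.001, -0.0]
ft_force: [0.7, -4.9, 0.2]
grip_width: 0.702
grasp_force: 3.0
```

```bash
python3 -m creep '{"slide":[[0,0.001,0],[0,0.001,0],[0,0.001,0],[0,0.001,0]],"twist":[0,0,0,0]}'
```

```text
clock: 9.22
position: [0.5059, 0.1139, 0.0694]
ee_rot: [-0.019, 1.0, -0.001, -0.0]
ft_force: [0.7, -6.4, 0.9]
grip_width: 0.703
grasp_force: 3.0
```

```bash
python3 -m creep '{"slide":[[0,0.001,0],[0,0.001,0],[0,0.001,0],[0,0.001,0]],"twist":[0,0,0,0]}'
```

```text
clock: 9.72
position: [0.5057, 0.1183, 0.0694]
ee_rot: [-0.019, 1.0, -0.001, -0.0]
ft_force: [-0.4, -8.6, 1.1]
grip_width: 0.7
grasp_force: 3.9
```

The force and lag have changed, so I check the lever.

```bash
cat > bars.py <<'E'
from h import *
from workcell import manip
import sys
f=dict(manip.camera_params("wrist")); p,d=manip.camera("wrist"); cv2.imwrite(sys.argv[1],p)
W=cloud(d,f["intrinsics"],f["R"],f["t"]); Z=W[...,2]; ax=np.array([-.037,.9993])
q=((Z>.085)&(Z<.1)).astype(np.uint8); q[320:]=0; nn,l,s,_=cv2.connectedComponentsWithStats(q)
for i in range(1,nn):
    if s[i,4]>60: a=W[l==i][:,:2]@ax; print(s[i].tolist(),a.min().round(4),a.max().round(4),np.median(a).round(4))
o=manip.get_obs(); print(o["ft_force"],o["position"],o["clock"])
E
python3 bars.py pics/w5.png
```

```text
[169, 234, 69, 86, 3116] 0.0553 0.0809 0.0741
[292, 234, 31, 86, 2390] 0.1048 0.1169 0.1103
[345, 263, 45, 57, 894] 0.1284 0.143 0.13
[-0.24052609 -5.34433386  1.15332512] [0.50572399 0.11821959 0.06937012] 9.775
```

The bars are 35.9 mm apart, so the lever is fully let go and the pawl has clicked home at travel about 0.115, under the keeper. I open the gripper and retreat upward.

```bash
python3 -m creep '{"slide":[[0,0,0],[0,0,0],[0,0,0],[0,0,-0.01],[0,0,-0.03],[0,0,-0.04],[0,0,-0.04],[0,0,-0.02]],"twist":[0,0,0,0,0,0,0,0]}' 100; python3 bars.py pics/w6.png
```

```text
clock: 10.78
position: [0.5065, 0.1195, 0.2125]
ee_rot: [-0.019, 1.0, 0.001, 0.002]
ft_force: [-0.6, 0.9, -0.5]
grip_width: 0.996
grasp_force: 0.0
[241, 169, 15, 60, 828] 0.0686 0.0806 0.0751
[284, 169, 15, 68, 911] 0.1046 0.1167 0.1103
[1.83112523 0.21426448 2.58781189] [0.50721714 0.11966213 0.21422287] 10.825
```

View pics/w6.png

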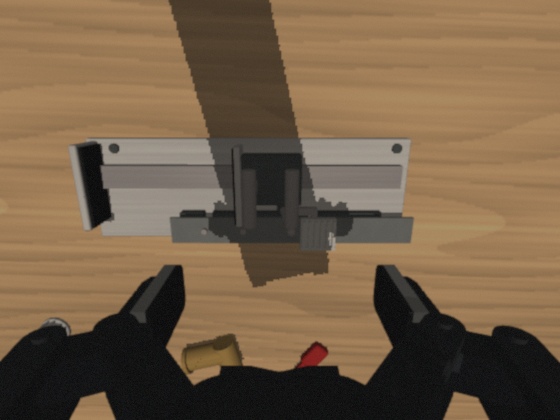

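The bars at (248,200) and (291,200) are 36 mm apart, so the lever is let go. The stop sits with its pawl under the keeper at (318,233), the gripper is clear, and the loose parts have not moved. I hand the job in.

```bash
python3 -m creep '{"slide":[[0,0,0],[0,0,0]],"twist":[0,0]}'; python3 -c "
from workcell import manip
print(manip.hand_in())"
```

```text
clock: 11.08
position: [0.5051, 0.1192, 0.2085]
ee_rot: [-0.019, 1.0, -0.0, -0.001]
ft_force: [-0.4, 0.3, 0.1]
grip_width: 1.0
grasp_force: 0.0
the job is handed in; nothing more can be done
None
```

The stop is locked in the notch under the keeper at about 115 mm travel, with the lever let go and the pawl never pushed with more than about 9 N in the readings taken, the loose parts untouched, and the job handed in at about 11 s.

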